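Stack, cover and count a batch of LED cases

ROBOT

A 6-joint arm with a two-finger parallel gripper is mounted at the origin on the work surface. World frame = base frame: x ahead of the robot, y to its left, z up, the work surface at z = 0. Lengths are in mm, angles in rad, forces in N, time in s.
With the tool pointing down it reaches from about 325 to 875 mm from the base axis. Payload 4.4 kg.
Tool frame: the origin (TCP) lies on the centre line of the jaws, within the pads' length; the fingertips stand ahead of it and the grasp point (between the pads) lies 6 mm ahead of it (ctrl.tcp_to_tips is the z of the fingertips in the tool frame, in mm); z points along the fingers, y is the line along which they close (so a half turn about z gives the same grasp; the last joint's range is limited). The gripper opens to 85 mm and grips with 20 to 120 N. Pads are 22 mm wide; open, the fingers measure 114 mm over their backs; the gripper's body (76 mm by 85 mm) begins 54 mm behind the grasp point. The pads swing forward as they close: fully open they stand 13 mm farther back than shut.
Start: joints at [1.065, 0.207, 1.542, -0, 1.393, -0.15], TCP at [200.305, 538.985, 256.282] pointing down, gripper open.
Joint ranges: [-2.73, 2.73], [-0.86, 2.22], [0.23, 2.46], [-1.11, 4.25], [0.08, 2.63], [-2.82, 2.82]. Speed limits (rad/s): [2.79, 2.79, 3.14, 3.14, 3.14, 3.14].

INTERFACE

Orientations are given as a 3x3 rotation matrix whose columns are the frame's x, y, z axes.
In Python, from plant import ctrl, sensors, optics gives the robot as it stands. Calls block until the motion is done:
- ctrl.move_ptp(position, orientation): joint-space move of the TCP to a pose.
- ctrl.move_l(position, rot=None, vel=150, threshold=None): straight line of the TCP; rot=None keeps the orientation; vel is the mean speed in mm/s. With threshold (N) it stops when the force on the tool has changed by that much, and returns True; else False.
- ctrl.set_joints(angles): joint-space move.
- ctrl.gripper_to(opening, force=None): finger opening in mm; force is the grip in N (None keeps the last); returns when the fingers have stopped.
- ctrl.hold(seconds).
- ctrl.solve_ik(position, orientation): joint angles nearest the present ones, or None.
- sensors.read_state(): the state.
- optics.grab_frame(name): name is "scene" or "top"; returns (picture, depth): 384x512x3 uint8, red, green, blue; 384x512 float32, mm along the optical axis (not along the pixel's ray), 0 where there is no reading.
- optics.camera_params(name): a dict with "mtx" (3x3 intrinsics, pixels), "R" (3x3) and "t" (3): a world point X has camera coordinates R X + t. Camera axes: x right, y down, z forward; pixel columns grow to the right and rows downward; lengths in mm; the calibration is good to about 2 mm. A picture is of the moment at which its call begins. camera_params takes no time and is no camera call.
A pose or a line that the arm cannot do raises ctrl.MotionError and nothing moves.
- ctrl.finish_job(): hands the job in; it is judged then, once.
The state is a dict: "t": time; "q": joint angles; "qvel": joint speeds; "tau": joint torques, N m; "eef_pos": TCP position; "eef_rot": TCP orientation; "force": force on the tool from outside, world axes, zero at the start; "wrist_torque": the same for the moment, N m; "grip_width": finger opening in mm; "grasp_force": force on a finger pad.
Only numpy, scipy, OpenCV 4.12 (cv2) and the standard library are available. Lean on these libraries where they do the work, as an engineer would, in place of code of your own. Each camera call takes 0.05 s, during which the arm holds its last target. There are 200 camera calls.

TASK

Pack this batch: lift the grey dust cover off the black packing plinth and set it down on the blue mat, then stack every case on the bench into one square, upright column on the plinth, long sides in line with the plinth's, all silver driver cases below and all orange LED cases above. Then put the cover on squarely, fully down over the top case, and last pull the red T-handle of the yellow batch counter up to its stop, hold it there a moment and let it spring back home. Leave the lamp disc, the meter, the parts bin and the screwdriver where they are.

Things in the scene. Friction and masses are not known exactly. Their poses are not given: they have to be found in the camera images.
- plinth: Packing plinth, fixed to the bench: a black block 60 (x) by 110 (y) mm, the same footprint as a case, on a flange plate 120 by 170 by 8 mm. The block's flat top is 28 mm above the bench; the cases have no guides and simply stand on it. Origin: centre of the underside, on the bench; z up.
- mat: Blue set-down mat fixed to the bench, 110 (x) by 150 (y) by 2 mm thick. Origin: centre of the underside.
- cover: Loose grey dust cover: upside-down tray, 78 (x) by 128 (y) mm outside, 70 by 120 inside (5 mm play round a case or the plinth block), 150 g; starts on the plinth. On its roof a black grip rib 14 (x) by 70 (y) mm, 28 high. Origin: centre of the plane of the skirt's lower edge; z up; roof underside (rests on what it covers) at +12 mm, roof top +16, rib top +44.
- tally_pull (a joint): Sprung T-handle of the batch counter, m: 0 = home (down), 0.035 = pulled straight up to its stop. The spring pulls back with 3 N at home and 8 N at the stop; let go, it returns home by itself.
- tally_grip (a point): Centre of the T-handle's red crossbar, 14 (point x) by 60 (point y) mm, 16 high, on a 10 mm stem; its underside is 25 mm above the yellow counter housing (80 by 90 mm, 55 high, on a fixed base 100 by 110 mm) when home. Turned with the housing; z up, the direction of pull.
- lamp_disc: Bystander: black round LED lamp disc, 100 mm across, 14 mm thick, lying flat. Origin: centre of the underside.
- meter: Bystander: yellow hand meter, 80 by 150 by 35 mm. Origin: centre of the underside.
- parts_bin: Bystander: open black parts bin, 80 by 120 by 50 mm. Origin: centre of the underside.
- screwdriver: Bystander: a screwdriver lying on the bench, along its x. Origin: about its middle.
- driver1: Closed flat silver aluminium driver case, 60 (its x) by 110 (its y) by 40 mm high, about 450 g, with a blank white label on top. Origin: centre of the underside; z up. One or two driver cases are present.
- driver2: Closed flat silver aluminium driver case, 60 (its x) by 110 (its y) by 40 mm high, about 450 g, with a blank white label on top. Origin: centre of the underside; z up. One or two driver cases are present.
- led1: Closed flat orange plastic LED case, 60 (its x) by 110 (its y) by 30 mm high, about 180 g, with a blank white label on top. Origin: centre of the underside; z up. Two or three LED cases are present.
- led2: Closed flat orange plastic LED case, 60 (its x) by 110 (its y) by 30 mm high, about 180 g, with a blank white label on top. Origin: centre of the underside; z up. Two or three LED cases are present.
- led3: Closed flat orange plastic LED case, 60 (its x) by 110 (its y) by 30 mm high, about 180 g, with a blank white label on top. Origin: centre of the underside; z up. Two or three LED cases are present.
Mind the look-alikes: they are no part of the job. Of the things shaped like the mat, the blue one is meant. Leave any pink look-alike of the cover alone.

How it is judged:
By the outcome, as a careful person would: the job done as asked, in the order asked, and still so for the second after the job is handed in, with the robot touching nothing.
Of driver1, driver2 only 1 to 2 are there at a start; the rules pass over those that are not, and their reading is None.
Of led1, led2, led3 only 2 to 3 are there at a start; the rules pass over those that are not, and their reading is None.
At some moment in a run one of cover may be knocked a few centimetres aside while the robot is not near it.
Once in a run the grip may slacken for a moment while it holds something.
It also fails if it takes over 210 s, if anything falls off the work surface, if the arm or the gripper's body presses on something with over 40 N, if the wrist force passes 120 N, or if a joint passes its speed limit or range.

## Working session

There is one attempt and no reset: what is moved stays moved. The work goes in short steps, each a Python script; the robot and the scene stay as the last script left them, time stands still between calls to the robot, and variables do not carry over. Pictures are saved under pics/ and viewed, at most 14 in all, crops included, and the job is handed in when it is done.

```bash
ls; mkdir -p pics
python3 - <<'E'
from plant import ctrl,sensors,optics
import cv2,numpy as np
for n in("top","scene"):
    p,d=optics.grab_frame(n); np.savez(f"pics/{n}0.npz",p=p,d=d)
    cv2.imwrite(f"pics/{n}0.png",p[:,:,::-1]); c=optics.camera_params(n); print(n,c)
    print(d.min(),d.max(),(d==0).mean())
print(ctrl.tcp_to_tips,sensors.read_state())
E
```

```text
pics
top {'mtx': array([[350.75223314,   0.        , 258.08215508],
       [  0.        , 350.75223314, 190.80373759],
       [  0.        ,   0.        ,   1.        ]]), 'R': array([[ 0.01443411, -0.9998823 ,  0.00520098],
       [-0.98146259, -0.01516198, -0.19105312],
       [ 0.19110949, -0.00234688, -0.98156592]]), 't': array([-14.19239572, 643.15313465, 916.55656933])}
0.0 2022.3301 0.003931681315104167
scene {'mtx': array([[360.82061183,   0.        , 253.08697045],
       [  0.        , 360.82061183, 189.16497688],
       [  0.        ,   0.        ,   1.        ]]), 'R': array([[-0.44770345,  0.89417433,  0.00372678],
       [ 0.76675623,  0.38604423, -0.51288862],
       [-0.46005054, -0.22676447, -0.85844707]]), 't': array([ 265.05607029, -462.30514405, 1525.20434531])}
0.0 3108.1992 0.004201253255208333
25.0 {'t': 0.1, 'q': array([ 1.06453006e+00,  2.07374726e-01,  1.54283361e+00,  1.29001508e-05,
        1.39347862e+00, -1.50524906e-01]), 'qvel': array([ 0.00034329, -0.00074075, -0.00357933,  0.00119988, -0.00104156,
       -0.00120029]), 'tau': array([ 8.20558853e-04, -3.84094906e+01, -2.92549413e+01, -1.74928355e-04,
        4.86068180e-03, -7.58235075e-06]), 'eef_pos': array([199.97347752, 538.42960528, 255.20845026]), 'eef_rot': array([[-9.37387578e-01,  3.48286485e-01, -1.02666349e-03],
       [ 3.48287845e-01,  9.37385857e-01, -1.82543673e-03],
       [ 3.26604891e-04, -2.06871612e-03, -9.99997807e-01]]), 'force': array([ 1.17492528, -0.01358946, -0.86906051]), 'wrist_torque': array([-0.04843015,  0.01662336,  0.01581821]), 'grasp_force': 0.0, 'grip_width': 85.53067925755836}
```

View pics/top0.png

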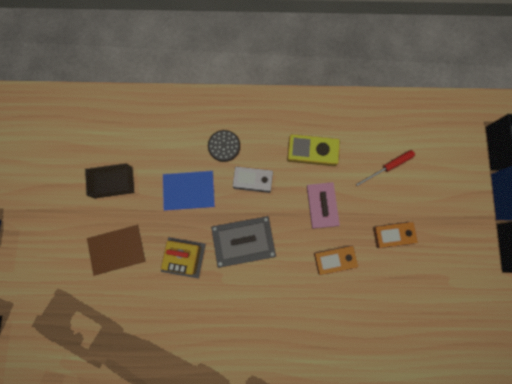

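View pics/scene0.png

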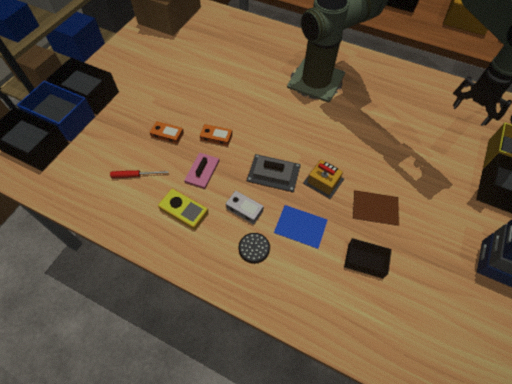

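The top view shows one silver case at (252,179), two orange cases at (336,260) and (396,235), and the cover on the plinth at (243,242). The counter is at (182,258) and the blue mat at (189,190). The pink decoy cover is at (323,205) and the brown decoy mat at (116,250).

```bash
cat > h.py <<'E'
from plant import ctrl,sensors,optics
import cv2,numpy as np
def grab(n="top",save=None):
    p,d=optics.grab_frame(n)
    if save: cv2.imwrite(f"pics/{save}.png",p[:,:,::-1])
    return p,d
def rays(n,uv):
    c=optics.camera_params(n); R,t=c["R"],c["t"]
    k=np.linalg.inv(c["mtx"])@np.c_[uv,np.ones(len(uv))].T
    return -R.T@t,(R.T@k).T            # camera centre, directions with unit optical depth
def cloud(d,n="top"):
    v,u=np.mgrid[:384,:512]; C,r=rays(n,np.c_[u.ravel(),v.ravel()].astype(float))
    w=C+r*d.reshape(-1,1); w[d.ravel()==0]=np.nan
    return w.reshape(384,512,3)
def onplane(uv,z,n="top"):
    C,r=rays(n,np.asarray(uv,float)); return C+r*((z-C[2])/r[:,2])[:,None]
def comp(mask,seed):
    """component of the mask nearest to pixel seed (u,v)"""
    nl,lab=cv2.connectedComponents(mask.astype(np.uint8)); ys,xs=np.nonzero(lab)
    i=np.argmin((xs-seed[0])**2+(ys-seed[1])**2); return lab==lab[ys[i],xs[i]]
def rect(m,z,n="top"):
    """mask -> plane z: centre xy, yaw of the LONG side (rad, mod pi), size"""
    ys,xs=np.nonzero(m); w=onplane(np.c_[xs,ys],z,n)[:,:2]
    hull=cv2.convexHull(w.astype(np.float32)); M=cv2.moments(hull)
    c=np.array([M["m10"],M["m01"]])/M["m00"]
    a=.5*np.arctan2(2*M["mu11"],M["mu20"]-M["mu02"])
    r=cv2.minAreaRect(hull); b=cv2.boxPoints(r); e=max(b[1]-b[0],b[2]-b[1],key=np.linalg.norm)
    return c,a%np.pi,np.arctan2(e[1],e[0])%np.pi,np.array(r[0]),np.sort(r[1])
def show(name,r):
    print(name,"c",r[0].round(1),"mar",r[3].round(1),"deg %.1f %.1f"%tuple(np.degrees(r[1:3])),"size",r[4].round(1),flush=True)
E
cat > m0.py <<'E'
from h import *
p,d=grab(); W=cloud(d); Z=W[...,2]; hsv=cv2.cvtColor(p,cv2.COLOR_RGB2HSV); H,S,V=[hsv[...,i].astype(int) for i in range(3)]
for nm,s in dict(led_a=(336,260),led_b=(396,235),driver=(252,179),roof=(225,243),rib=(243,240),flange=(218,255),mat=(189,190),bar=(178,253),housing=(168,262),table=(300,300)).items():
    u,v=s; print(nm,W[v-1:v+2,u-1:u+2].reshape(-1,3).mean(0).round(1),"zstd %.1f"%Z[v-1:v+2,u-1:u+2].std(),hsv[v,u])
for nm,s,z in(("led_a",(336,260),30),("led_b",(396,235),30),("driver",(252,179),40),("roof",(225,243),32),("rib",(243,240),60)):
    show(nm,rect(comp(abs(Z-z)<(5 if nm!="rib" else 7),s),z))
show("mat",rect(comp((H>105)&(H<130)&(S>150),(189,190)),2))
fl=comp((S<90)&(abs(Z-8)<5),(218,255)); show("flange",rect(fl,8))
show("bar",rect(comp(((H<8)|(H>170))&(S>150)&(Z>70),(178,253)),float(np.nanmedian(Z[comp(((H<8)|(H>170))&(S>150)&(Z>70),(178,253))]))))
show("housing",rect(comp((H>20)&(H<35)&(S>150)&(Z>40),(168,262)),60))
E
python3 m0.py
```

```text
led_a [ 456.9 -223.9   30.8] zstd 1.8 [ 39  18 144]
led_b [nan nan nan] zstd nan [ 37  16 143]
driver [681.5  13.3  41.5] zstd 1.6 [ 39  18 144]
roof [499.1  85.7  31.8] zstd 1.5 [20 16 95]
rib [506.7  34.4  60.8] zstd 1.1 [17 45 51]
flange [466.1 106.6   7.9] zstd 1.5 [30  7 70]
mat [654.2 199.9   2.3] zstd 1.7 [111 156 134]
bar [468.8 201.2  95.9] zstd 1.8 [  3 190 137]
housing [445.1 235.7  55.3] zstd 2.8 [ 24 173 127]
table [ 345.6 -126.6    0.8] zstd 1.2 [ 18 109 140]
led_a c [ 458.1 -225.5] mar [ 458.4 -225.4] deg 102.1 102.2 size [ 61.  110.1]
led_b c [ 531.2 -396.5] mar [ 531.2 -396.8] deg 98.0 97.8 size [ 60.3 110.8]
driver c [684.6  11.1] mar [684.7  11. ] deg 84.2 84.2 size [ 60.8 109.4]
roof c [508.1  34. ] mar [507.9  34. ] deg 102.3 102.2 size [ 78.1 128. ]
rib c [507.8  33.1] mar [507.6  34. ] deg 102.1 102.1 size [14.3 69.2]
mat c [653.5 202.3] mar [653.8 202.7] deg 95.4 95.1 size [ 99.6 138.7]
flange c [506.5  36.2] mar [506.6  36.5] deg 101.5 101.4 size [119.4 169.9]
bar c [468.6 203.6] mar [468.4 203.9] deg 81.7 81.6 size [10.9 53.3]
housing c [458.8 204.5] mar [458.7 204.2] deg 83.1 80.7 size [77.2 87.7]
```

```bash
cat >> h.py <<'E'
def rot(longyaw):
    """tool down, closing across the short side; half turn with the smaller wrist angle"""
    best=None
    for s in(0,np.pi):
        a=longyaw-np.pi/2+s; y=np.array([np.cos(a),np.sin(a),0]); z=np.array([0,0,-1.]); yield np.c_[np.cross(y,z),y,z]
def best(xy,z,yaw):
    o=[]
    for R in rot(yaw):
        q=ctrl.solve_ik(np.r_[xy,z],R)
        if q is not None: o.append((abs(q[5]),R))
    return min(o,key=lambda a:a[0])[1]
def st(msg=""):
    s=sensors.read_state(); print(msg,"t %.1f"%s["t"],"pos",s["eef_pos"].round(1),"F",s["force"].round(1),"w %.1f g %.1f"%(s["grip_width"],s["grasp_force"]),flush=True); return s
def pick(xy,yaw,z,opening,force,up=200,safe=200):
    R=best(xy,z,yaw); ctrl.gripper_to(opening); ctrl.move_ptp(np.r_[xy,safe],R)
    ctrl.move_l(np.r_[xy,z+25],vel=150); hit=ctrl.move_l(np.r_[xy,z],vel=50,threshold=12)
    ctrl.gripper_to(0,force); s=st(f"gripped hit={hit}")
    ctrl.move_l(np.r_[s["eef_pos"][:2],up],vel=120); st("lifted"); return s["eef_pos"][2]
def place(xy,yaw,z,opening,safe=200,over=4):
    """z: TCP height at which the load should touch"""
    R=best(xy,z,yaw); ctrl.move_ptp(np.r_[xy,safe],R); st("above")
    ctrl.move_l(np.r_[xy,z+15],vel=120); hit=ctrl.move_l(np.r_[xy,z-over],vel=20,threshold=6)
    s=st(f"down hit={hit}"); ctrl.gripper_to(opening); ctrl.move_l(np.r_[s["eef_pos"][:2],safe],vel=120); st("clear")
PL=np.array([506.6,36.3]); PYAW=np.radians(101.5); MAT=np.array([653.7,202.5]); MYAW=np.radians(95.2)
E
python3 - <<'E'
from h import *
z=pick(np.array([507.8,33.9]),np.radians(102.1),60,40,60)
place(MAT,MYAW,z-14,40)
ctrl.move_ptp([400,-100,300],best([400,-100],300,PYAW))
p,d=grab("top","top1"); W=cloud(d); Z=W[...,2]
show("block",rect(comp((abs(Z-28)<6),(243,242)),28)); show("roof",rect(comp((abs(Z-18)<5),(172,190)),18)); show("rib",rect(comp(abs(Z-46)<7,(189,190)),46))
fl=comp(abs(Z-8)<4.5,(218,255)); show("flange",rect(fl,8))
st()
E
```

```text
gripped hit=False t 4.7 pos [508.3  33.9  60.5] F [ 0.5 -0.1  1.6] w 12.7 g 60.9
lifted t 6.0 pos [507.6  33.9 199. ] F [-1.5  0.2 -1.2] w 12.9 g 60.4
above t 6.9 pos [652.9 201.6 199. ] F [ 0.1  0.2 -1.1] w 12.7 g 60.4
down hit=True t 8.9 pos [653.6 202.5  46.5] F [-0.3  0.3  4. ] w 12.7 g 64.8
clear t 10.8 pos [652.9 202.3 198.6] F [-0.9  0.   0.8] w 40.1 g 0.0
block c [507.1  35.2] mar [507.   35.4] deg 101.4 101.3 size [ 59.9 109.7]
roof c [653.3 202.5] mar [653.4 202. ] deg 95.5 95.6 size [ 79.5 128.9]
rib c [652.8 201.9] mar [652.8 201.5] deg 93.3 90.9 size [14.5 71. ]
flange c [505.9  35.8] mar [504.8  36.3] deg 101.3 101.8 size [130.9 172.9]
 t 12.3 pos [400.6 -99.7 299.9] F [0.3 0.8 0.9] w 40.3 g 0.0
```

View pics/top1.png

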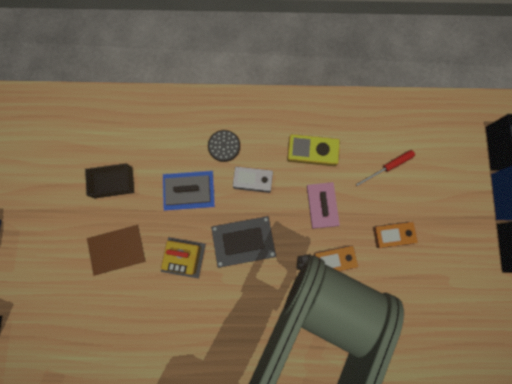

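The view shows the cover on the blue mat at (188,190), and the bare plinth block at (243,242). Next is the driver case.

```bash
sed -i 's/^PL=.*; PYAW=[^;]*;/PL=np.array([507.0,35.5]); PYAW=np.radians(101.4);/' h.py
cat > look.py <<'E'
from h import *
def look(z,seeds,tag):
    ctrl.move_ptp([330,300,330],best([330,300],330,PYAW))
    p,d=grab("top",tag); W=cloud(d); Z=W[...,2]
    for nm,s,zz in [("column",(243,242),z)]+seeds: show(nm,rect(comp(abs(Z-zz)<(6 if nm!="rib" else 7),s),zz))
    st(); return p,d
E
python3 - <<'E'
from look import *
z=pick(np.array([684.6,11.1]),np.radians(84.2),29,80,80)
place(PL,PYAW,z+28,80)
look(68,[("led_a",(336,260),30),("led_b",(396,235),30),("roof",(172,190),18)],"top2")
E
```

```text
gripped hit=False t 16.1 pos [685.3  11.1  29.9] F [ 0.2 -0.6  1.7] w 59.1 g 88.8
lifted t 17.7 pos [684.6  11.1 198.5] F [ 0.1  0.3 -4.5] w 58.8 g 88.2
above t 18.4 pos [507.4  35.5 200.4] F [ 1.5 -0.2 -3.7] w 59.0 g 88.2
down hit=True t 20.4 pos [506.8  35.5  57.8] F [ 0.8 -1.1  5. ] w 59.1 g 88.9
clear t 22.1 pos [506.1  35.6 199. ] F [-0.4 -0.8  0.7] w 80.1 g 0.0
column c [506.2  35.4] mar [506.   35.5] deg 100.9 101.2 size [ 60.7 109.8]
led_a c [ 458.1 -225.4] mar [ 458.4 -225.1] deg 102.1 102.2 size [ 61.  110.6]
led_b c [ 531.1 -396.1] mar [ 531.3 -396.1] deg 98.5 98.3 size [ 60.3 111.8]
roof c [653.4 202.6] mar [653.2 202.1] deg 95.6 95.1 size [ 79.2 128.8]
 t 23.4 pos [330.5 299.2 329.1] F [-0.4 -0.4 -0.2] w 80.1 g 0.0
```

View pics/top2.png

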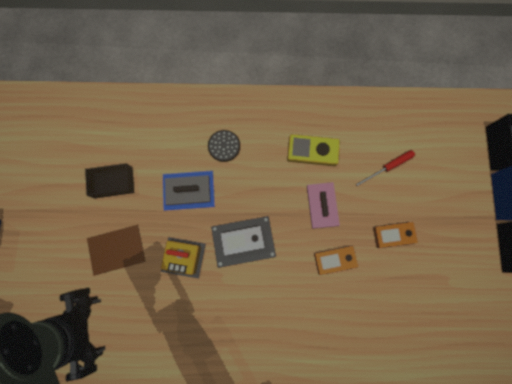

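The driver is square on the plinth at (243,240). Next is LED case A.

Run:
```python
from look import *
z=pick(np.array([458.2,-225.4]),np.radians(102.1),28.5,80,60,up=220,safe=220)
place(PL,PYAW,z+68,80,safe=220)
look(98,[("led_b",(396,235),30),("roof",(172,190),18)],"top3")
```

```text
gripped hit=False t 27.8 pos [ 458.8 -225.9   29.2] F [0.5 0.2 3.6] w 59.0 g 66.7
lifted t 29.6 pos [ 458.3 -225.5  219.1] F [ 0.5 -0.2 -1.8] w 58.9 g 66.2
above t 30.6 pos [507.1  34.7 219.9] F [-0.5 -0.5 -2. ] w 59.2 g 66.2
down hit=True t 32.4 pos [506.8  35.6  97.2] F [-1.1 -0.2  5.3] w 59.0 g 67.0
clear t 33.9 pos [506.1  35.6 219. ] F [-0.1 -0.1 -0.3] w 80.2 g 0.0
column c [506.5  35. ] mar [506.5  34.8] deg 101.0 101.5 size [ 61.5 109.4]
led_b c [ 531.1 -396.4] mar [ 531.4 -396.4] deg 98.3 98.3 size [ 60.3 111.3]
roof c [653.2 202.5] mar [653.2 202.3] deg 95.3 95.2 size [ 79.4 128.5]
 t 35.2 pos [330.5 299.3 329.2] F [-0.6 -0.6 -0.1] w 79.8 g 0.0
```

Run:
```python
from look import *
z=pick(np.array([531.2,-396.3]),np.radians(98.1),28.5,80,60,up=250,safe=250)
place(PL,PYAW,z+98,80,safe=250)
look(128,[("roof",(172,190),18),("rib",(188,190),46)],"top4")
grab("scene","scene4")
```

```text
gripped hit=False t 40.5 pos [ 531.7 -396.8   29.3] F [ 1.3 -0.   1.2] w 59.1 g 67.9
lifted t 42.5 pos [ 531.4 -396.5  248.9] F [-0.1 -0.3 -1.5] w 58.8 g 67.5
above t 44.1 pos [507.6  34.6 250.2] F [ 0.1 -0.1 -1. ] w 58.9 g 67.5
down hit=True t 45.8 pos [506.8  35.5 127.3] F [-1.3 -2.3  4.4] w 59.1 g 68.2
clear t 47.4 pos [506.2  35.6 249. ] F [-0.6  0.4  0. ] w 79.8 g 0.0
column c [506.5  34.3] mar [506.7  34.2] deg 101.4 101.5 size [ 61.3 109.4]
roof c [653.4 202.5] mar [653.3 202.2] deg 95.4 95.3 size [ 79.3 128.7]
rib c [652.7 202.5] mar [652.8 202.9] deg 93.3 90.9 size [14.5 68.3]
 t 48.6 pos [330.6 299.3 329.4] F [ 0.5  0.2 -0.1] w 80.0 g 0.0
```

View pics/top4.png

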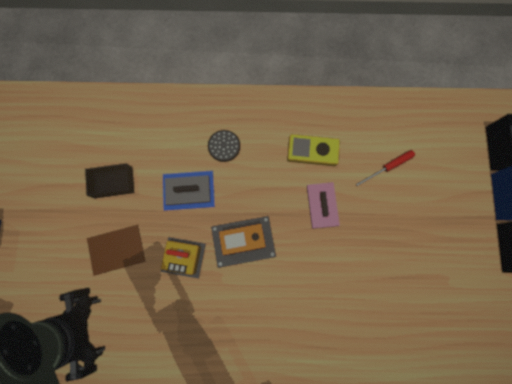

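View pics/scene4.png

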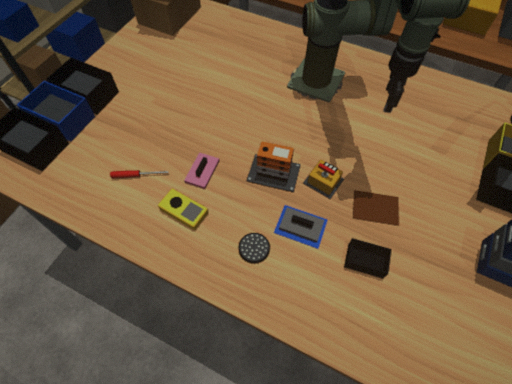

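Both views show the three-case column upright and the cover untouched on the mat at (188,189). Next the cover goes on, and I check the contact height before releasing.

Run:
```python
from look import *
z=pick(np.array([653.2,202.3]),np.radians(95.4),46,40,60,up=250,safe=200)
# look at the load before lowering
xy=np.array([506.6,34.9]); R=best(xy,250,PYAW); ctrl.move_ptp(np.r_[xy,250],R); st("above")
zt=z+114; ctrl.move_l(np.r_[xy,zt+18],vel=100)
hit=ctrl.move_l(np.r_[xy,zt-4],vel=15,threshold=5); s=st(f"down hit={hit} expected {zt:.1f}")
if abs(s["eef_pos"][2]-zt)<3.5:
    ctrl.gripper_to(40); ctrl.move_l(np.r_[s["eef_pos"][:2],250],vel=120)
    look(132,[("rib",(243,240),160)],"top5"); grab("scene","scene5")
```

```text
gripped hit=False t 52.5 pos [653.7 202.4  46.7] F [ 0.4 -0.6  1.8] w 13.0 g 61.2
lifted t 54.4 pos [653.2 202.3 248.8] F [-0.3 -1.1 -1.7] w 12.8 g 60.7
above t 55.3 pos [507.6  35.2 250.5] F [-0.4  0.5 -1.7] w 12.9 g 60.7
down hit=True expected 160.7 t 57.2 pos [506.5  34.9 160.6] F [-0.4  0.2  4.9] w 12.8 g 61.5
column c [506.3  35.1] mar [506.2  35.3] deg 101.4 101.3 size [ 78.1 128. ]
rib c [506.   35.4] mar [506.   35.3] deg 101.2 101.1 size [14.1 69.3]
 t 59.8 pos [330.6 299.3 329.3] F [ 0.3 -0.8 -0.8] w 40.2 g 0.0
```

```bash
python3 -c "
import cv2
a=cv2.imread('pics/scene5.png')[120:230,210:380];b=cv2.imread('pics/top5.png')[190:300,140:310]
cv2.imwrite('pics/crop5.png',cv2.resize(cv2.vconcat([a,b]),None,fx=2.7,fy=2.7,interpolation=2))"
```

```text
(no output)
```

View pics/crop5.png

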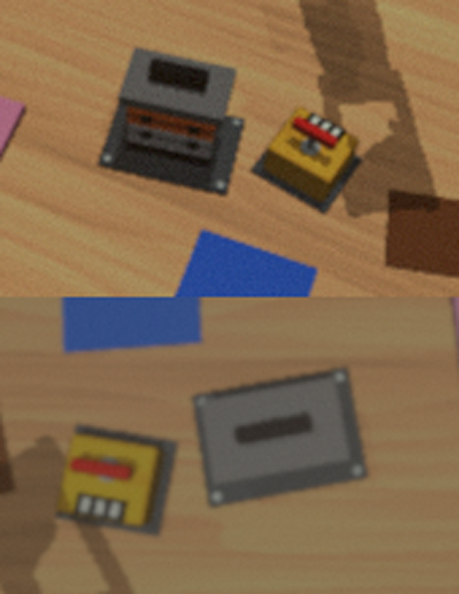

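The cover sits squarely at the expected height; the counter with its red bar stands beside it. Now the counter pull.

Run:
```python
from look import *
xy=np.array([468.5,203.7]); yaw=np.radians(81.7); R=best(xy,94,yaw)
ctrl.gripper_to(40); ctrl.move_ptp(np.r_[xy,220],R); ctrl.move_l(np.r_[xy,120],vel=120)
hit=ctrl.move_l(np.r_[xy,95],vel=40,threshold=10); ctrl.gripper_to(0,60); s0=st(f"gripped hit={hit}")
x=s0["eef_pos"][:2]; z0=s0["eef_pos"][2]
hit=ctrl.move_l(np.r_[x,z0+40],vel=30,threshold=16); s=st(f"pulled hit={hit}"); print("rise",s["eef_pos"][2]-z0)
ctrl.hold(1.0); s=st("held"); print("rise",s["eef_pos"][2]-z0)
```

```text
gripped hit=False t 63.0 pos [468.4 203.8  95.5] F [-2.3  0.2  3.7] w 13.1 g 59.3
pulled hit=True t 64.1 pos [468.2 203.8 129.3] F [ 5.7  1.3 -8.6] w 12.9 g 62.5
rise 33.848150185025176
held t 65.1 pos [468.2 203.8 128.4] F [ 5.3  0.8 -8.3] w 12.9 g 62.5
rise 32.91429259614763
```

It rose about 33 mm, possibly just short of the stop. I'll pull gently further to be sure.

```bash
python3 - <<'E'
from look import *
s=sensors.read_state(); x=s["eef_pos"]; z0=95.5
for i in range(6):
    hit=ctrl.move_l(np.r_[x[:2],z0+34+i],vel=15,threshold=25); s=st(f"to {34+i} hit={hit}"); print("rise",s["eef_pos"][2]-z0)
    if hit or s["force"][2]<-20: break
ctrl.hold(1.0); st("held")
ctrl.gripper_to(45); ctrl.hold(.5); x=sensors.read_state()["eef_pos"]; ctrl.move_l([x[0],x[1],230],vel=120); st("clear")
p,d=look(132,[("rib",(243,240),160)],"top6"); grab("scene","scene6")
W=cloud(d); Z=W[...,2]; hsv=cv2.cvtColor(p,cv2.COLOR_RGB2HSV); H,S=hsv[...,0],hsv[...,1]
m=comp(((H<8)|(H>170))&(S>150)&(Z>70),(178,253)); print("bar z",np.nanmedian(Z[m]),"roof z",np.nanmedian(Z[comp(abs(Z-132)<6,(225,243))])); show("bar",rect(m,96))
E
python3 -c "
import cv2
a=cv2.imread('pics/scene6.png');b=cv2.imread('pics/top6.png')
cv2.imwrite('pics/both6.png',cv2.vconcat([a[60:290,:],b[100:330,:]]))"
```

```text
to 34 hit=False t 65.4 pos [468.3 203.8 129.2] F [ 3.5  2.7 -9.2] w 13.4 g 62.5
rise 33.73816430777333
to 35 hit=False t 65.7 pos [468.3 203.8 130.5] F [ 3.6  2.4 -9.4] w 13.3 g 62.5
rise 35.029041426034496
to 36 hit=False t 65.9 pos [468.3 203.8 130.7] F [  6.1   2.3 -13.9] w 12.7 g 61.7
rise 35.161387206175505
to 37 hit=False t 66.2 pos [468.3 203.8 130.7] F [  8.6   4.5 -20.5] w 12.5 g 60.9
rise 35.204199926070345
held t 67.2 pos [468.3 203.8 130.7] F [  8.8   3.8 -19.9] w 12.8 g 60.9
clear t 69.0 pos [467.5 203.6 229.1] F [-0.6 -0.6  0. ] w 44.9 g 0.0
column c [506.3  35.1] mar [506.2  35.3] deg 101.4 101.3 size [ 78.1 128. ]
rib c [506.   35.5] mar [506.1  35.3] deg 101.3 101.6 size [14.3 69.3]
 t 69.9 pos [330.3 299.2 328.5] F [ 0.1  0.8 -0.4] w 45.4 g 0.0
bar z 96.20207578868923 roof z 132.4286415875647
bar c [468.6 203.5] mar [468.4 203.6] deg 81.4 81.6 size [10.9 53.8]
```

View pics/both6.png

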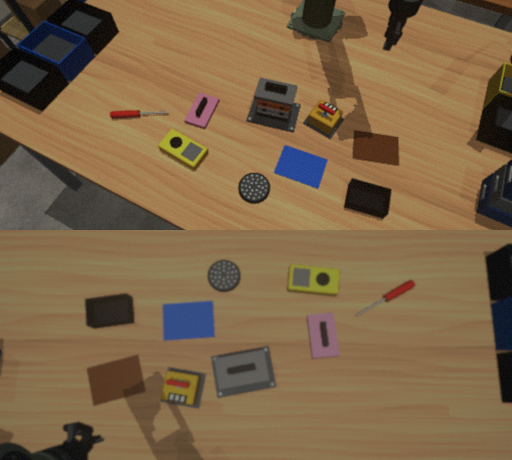

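The covered column stands square at (243,370 in the lower half). The handle is back home with its top at z = 96 mm, and nothing else has moved.

```bash
python3 -c "
from plant import ctrl
print(ctrl.finish_job())"
```

```text
the job is handed in; nothing more can be done
None
```

I handed the job in at about 70 s: one driver case and two LED cases are stacked square on the plinth with the cover fully down, and the counter handle was pulled to its 35 mm stop, held about a second and sprang back home.

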